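Tap-test a violin top

ROBOT

A 6-joint arm with a two-finger parallel gripper is mounted at the origin on the work surface. World frame = base frame: x ahead of the robot, y to its left, z up, the work surface at z = 0. Lengths are in mm, angles in rad, forces in N, time in s.
With the tool pointing down it reaches from about 375 to 900 mm from the base axis. Payload 3.1 kg.
Tool frame: the origin (TCP) lies between the finger pads, 19 mm behind the fingertips; this is the grasp point; z points along the fingers, y is the line along which they close (so a half turn about z gives the same grasp; the last joint's range is limited). The gripper opens to 87 mm and grips with 3 to 60 N. Pads are 19 mm wide; open, the fingers measure 117 mm over their backs; the gripper's body (75 mm by 190 mm) begins 51 mm behind the grasp point.
Start: joints at [1.127, 0.527, 1.433, -0, 1.181, -0.178], TCP at [163.532, 603.203, 241.248] pointing down, gripper open.
Joint ranges: [-3.08, 3.08], [-0.75, 2.2], [0.22, 2.44], [-1.43, 4.57], [0, 2.65], [-2.85, 2.85]. Speed limits (rad/s): [2.79, 2.79, 3.14, 3.14, 3.14, 3.14].

INTERFACE

Orientations are given as a unit quaternion [x, y, z, w].
In Python, from plant import move_pose, move_straight, move_joints, grip, hold, inverse_kinematics, get_obs, snapshot, MotionError, sign_off gives the robot as it stands. Calls block until the motion is done:
- move_pose(position, orientation): joint-space move of the TCP to a pose.
- move_straight(position, rate=150, ori=None): straight line of the TCP; ori=None keeps the orientation; rate is the mean speed in mm/s.
- move_joints(angles): joint-space move.
- grip(opening, f_grip=None): finger opening in mm; f_grip is the grip in N (None keeps the last); returns when the fingers have stopped.
- hold(seconds).
- inverse_kinematics(position, orientation): joint angles nearest the present ones, or None.
- get_obs(): the state.
- snapshot(name): name is "side" or "top"; returns a dict with "frame" (400x640x3 uint8, red, green, blue), "depth" (400x640 float32, mm along the optical axis (not along the pixel's ray), 0 where there is no reading), "camera_matrix" (3x3 intrinsics, pixels), "T" (4x4, takes a point from camera to world coordinates). Camera axes: x right, y down, z forward; pixel columns grow to the right and rows downward; lengths in mm; the calibration is good to about 2 mm. A picture is of the moment at which its call begins.
A pose or a line that the arm cannot do raises MotionError and nothing moves.
- sign_off(): hands the job in; it is judged then, once.
The state is a dict: "time": time; "joint_positions": joint angles; "qd": joint speeds; "joint_torque": joint torques, N m; "position": TCP position; "ee_rot": TCP orientation; "force": force on the tool from outside, world axes, zero at the start; "ft_torque": the same for the moment, N m; "opening": finger opening in mm; "grip_force": force on a finger pad.
Only numpy, scipy, OpenCV 4.12 (cv2) and the standard library are available. Lean on these libraries where they do the work, as an engineer would, in place of code of your own. Each camera call takes 0.05 s, during which the arm holds its last target. There are 200 camera calls.

TASK

Record a tap tone of the violin top: with closed fingertips press the green button on the grey recorder all the way down and let it up, then lightly push the red tap point on the violin top until it visibly dips, without forcing it hard against its stop. Then withdraw the hand upwards, at least 10 cm from the red point. Touch neither the white button, the other tap points nor the bare violin wood or its board, leave the tools and jars around them where they are, and grasp nothing.

Things in the scene. Friction and masses are not known exactly. Their poses are not given: they have to be found in the camera images.
- start_top (a point): centre of the top face of the round green START button (28 mm across) on the grey tone recorder, a fixed box 120 x 120 mm and 45 mm high. The recorder also carries a like white button, 60 mm away; which of the two is the left one varies. Push straight down.
- start (a joint): travel of the green button, in m: 0 = up, 0.006 = fully down. A spring pushes it back; fully down takes about 5 N.
- start_base: the green button with its black housing, fixed on the recorder; origin under the housing's centre, z up
- erase_base: the white ERASE button with its black housing, fixed on the recorder 60 mm from the green one, centre to centre; same size and height as the green one; origin under the housing's centre, z up. Must be left alone.
- cap_red_top (a point): centre of the flat top face of the red tap point: a disc 26 mm across on a sprung plunger, standing 16 mm above the violin top, one of four like ones (red, blue, yellow, white) at least 79 mm apart, centre to centre; which colour stands where varies. Push straight down.
- cap_red (a joint): travel of the red tap point, in m: 0 = up, 0.006 = down on its hard stop. It begins to give at about 1.3 N, is 4 mm down at about 4 N, reaches the stop at about 5.2 N and springs back by itself.
- tap_red: the red tap point as a whole, fixed on the violin top; origin under its foot, z up; its top face is 16 mm above the origin
- tap_blue: the blue tap point, same shape as the red one; origin under its foot. Must be left alone.
- tap_yellow: the yellow tap point, same shape as the red one; origin under its foot. Must be left alone.
- tap_white: the white tap point, same shape as the red one; origin under its foot. Must be left alone.
- cradle: plywood board 200 x 340 x 15 mm, fixed to the bench, with a delicate spruce violin top (355 x 208 mm, no neck) held on cork posts above it, the top's surface 45 mm above the bench; origin on the bench under the board's centre, y along the violin towards its narrower end, z up. The bare wood must not be touched.
- recorder: the grey tone recorder, 120 x 120 x 45 mm, fixed; origin on the bench under its centre, z up
- thumb_plane: tiny loose brass plane, 24 x 50 mm, about 33 mm high, standing on the cradle board beside the violin's waist; origin at its underside. Bystander.
- glue_jar: small loose amber jar, 30 mm across, 42 mm high, standing on the cradle board at the other side of the violin's waist; origin at its underside. Bystander.
- varnish: loose amber bottle, 52 mm across, 120 mm high, at the back of the bench; origin at its underside. Bystander.
- beaker: loose white beaker, 72 mm across, 80 mm high, at the back; origin at its underside. Bystander.
- bridge_blank: loose flat wooden bridge blank, 30 x 50 x 12 mm, at the back; origin at its underside. Bystander.
- brush: loose brush lying on the bench on the robot's right (-y). Bystander.
- screwdriver: loose screwdriver lying on the bench on the robot's left (+y). Bystander.

How it is judged:
By the outcome, as a careful person would: the job done as asked, in the order asked, and still so for the second after the job is handed in, with the robot touching nothing.
It also fails if it takes over 35 s, if anything falls off the work surface, if the arm or the gripper's body presses on something with over 40 N, if the wrist force passes 120 N, or if a joint passes its speed limit or range.

## Working session

There is one attempt and no reset: what is moved stays moved. The work goes in short steps, each a Python script; the robot and the scene stay as the last script left them, time stands still between calls to the robot, and variables do not carry over. Pictures are saved under pics/ and viewed, at most 10 in all, crops included, and the job is handed in when it is done.

```bash
mkdir -p pics; ls; python3 - <<'E'
from plant import *
import cv2,numpy as np,pickle
o=get_obs();print(o['position'],o['ee_rot'],o['force'],o['opening'],o['time'])
d={n:snapshot(n) for n in("top","side")}
pickle.dump(d,open('s0.pkl','wb'))
for n in d:
    cv2.imwrite(f'pics/{n}0.png',d[n]['frame'][:,:,::-1]);print(n,d[n]['camera_matrix'],d[n]['T'])
E
```

```text
pics
[163.2356142  602.60466968 240.27422799] [ 1.32007189e-01  9.91248169e-01 -1.02665911e-03 -3.39492364e-04] [ 0.3558667   0.52903026 -0.77405532] 86.91555595050094 0.0
top [[449.82327734   0.         320.60371226]
 [  0.         449.82327734 205.23356381]
 [  0.           0.           1.        ]] [[ 1.11906819e-02 -9.90168962e-01  1.39428104e-01  4.38815742e+02]
 [-9.99863757e-01 -1.27725844e-02 -1.04559934e-02  1.70196423e+01]
 [ 1.21340573e-02 -1.39292099e-01 -9.90176992e-01  1.30597107e+03]
 [ 0.00000000e+00  0.00000000e+00  0.00000000e+00  1.00000000e+00]]
side [[398.64797139   0.         318.24955799]
 [  0.         398.64797139 199.42553723]
 [  0.           0.           1.        ]] [[-9.73653880e-01 -1.30936752e-01  1.86691425e-01  3.95896856e+02]
 [-2.27792173e-01  5.21034402e-01 -8.22577582e-01  1.00649738e+03]
 [ 1.04329822e-02 -8.43432700e-01 -5.37133534e-01  7.47614396e+02]
 [ 0.00000000e+00  0.00000000e+00  0.00000000e+00  1.00000000e+00]]
```

View pics/top0.png

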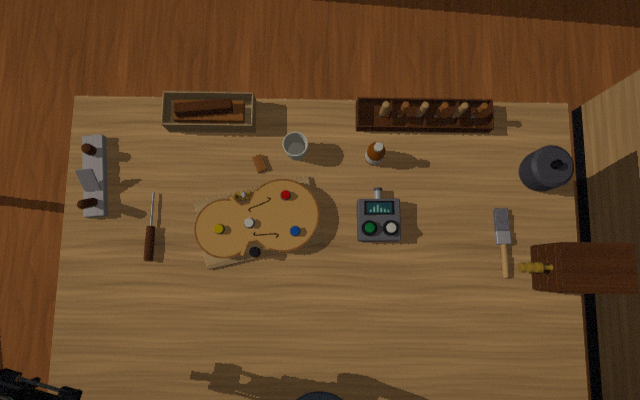

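View pics/side0.png

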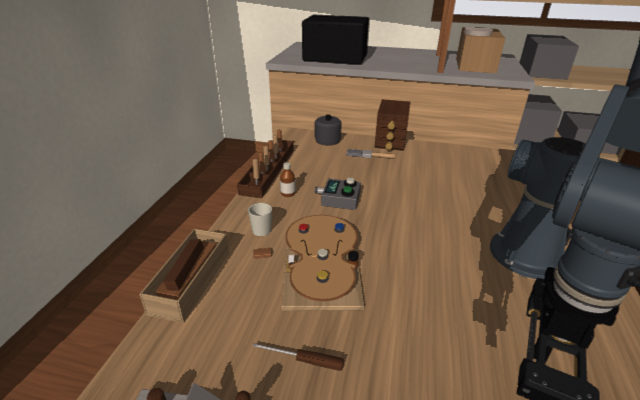

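The top view shows green at (370,228), with the recorder's white button to its right at (391,228). Red is at (286,195), blue (295,231), white tap (249,223) and yellow (219,229). The side view shows red at about (304,229) and green at about (348,190).

```bash
cat > h.py <<'E'
import cv2,numpy as np
def blob(s,col,c,r):
    hsv=cv2.cvtColor(s['frame'],cv2.COLOR_RGB2HSV); H,S,V=[hsv[...,i].astype(int) for i in range(3)]
    m={'red':((H<6)|(H>173))&(S>170)&(V>60),'green':(H>45)&(H<85)&(S>120)&(V>40),
       'blue':(H>100)&(H<130)&(S>120),'white':(S<60)&(V>130)}[col].astype('uint8')
    w=np.zeros_like(m); cv2.circle(w,c,r,1,-1); m&=w
    n,l,st,ce=cv2.connectedComponentsWithStats(m)
    if n<2: return None
    i=1+np.argmax(st[1:,4]); return ce[i],st[i],np.median(s['depth'][l==i])
def ray(s,p):
    d=s['T'][:3,:3]@np.linalg.inv(s['camera_matrix'])@[p[0],p[1],1]; return s['T'][:3,3],d
def plane(s,p,z):
    o,d=ray(s,p); return o+d*(z-o[2])/d[2]
def tri(a,b):
    (o,d),(p,e)=a,b; t=np.linalg.lstsq(np.c_[d,-e],p-o,rcond=None)[0]
    x,y=o+d*t[0],p+e*t[1]; return (x+y)/2,np.linalg.norm(x-y)
E
python3 - <<'E'
import pickle;from h import *
np.set_printoptions(precision=1,suppress=True)
d=pickle.load(open('s0.pkl','rb'));t,s=d['top'],d['side']
for n,col,z,a,b in[('green','green',None,(370,228),(348,190)),('erase','white',None,(391,228),(350,181)),('red','red',61,(286,195),(304,229)),('blue','blue',61,(295,231),(340,228)),('whitetap','white',61,(249,223),(322,254))]:
    A=blob(t,col,a,10);B=blob(s,col,b,9);print(n)
    for q,S in((A,t),(B,s)):
        if q is None: print('none');continue
        o,dd=ray(S,q[0]);print(q[0],q[1],'depth pt',o+dd*q[2],'plane',plane(S,q[0],z or 60))
    if A and B: print('tri',*tri(ray(t,A[0]),ray(s,B[0])))
# recorder face depth near
i=np.zeros(0)
o=cv2.resize(t['frame'][150:270,180:420,::-1],None,fx=3.3,fy=3.3,interpolation=cv2.INTER_CUBIC)
o2=cv2.resize(s['frame'][165:285,260:380,::-1],None,fx=4.5,fy=4.5,interpolation=cv2.INTER_CUBIC)
cv2.imwrite('pics/c1.png',o);cv2.imwrite('pics/c2.png',o2)
E
```

```text
green
[369.4 227.1] [365 222  10  11  83] depth pt [ 553.8 -131.7   67.2] plane [ 554.5 -132.5   60. ]
[347.3 189.1] [343 186   9   7  47] depth pt [ 554.3 -127.4   63.6] plane [ 555.1 -133.3   60. ]
tri [ 554.7 -132.5   60.5] 0.5172164808079113
erase
[390.7 227.2] [386 223  10   9  63] depth pt [ 554.4 -190.7   67.4] plane [ 555.1 -191.9   60. ]
[349.9 180.2] [347 178   7   6  34] depth pt [ 555.4 -186.5   64.6] plane [ 556.4 -194.4   60. ]
tri [ 555.5 -191.6   61.6] 1.105186335071476
red
[285.  194.4] [281 190   9   9  62] depth pt [643.5 103.8  61.6] plane [643.6 103.8  61. ]
[303.1 226.5] [299 224   9   6  43] depth pt [644.3 106.2  59.9] plane [643.9 107.6  61. ]
tri [644.5 104.1  58.3] 0.8626428795143943
blue
[294.8 230.4] [291 226   9  10  67] depth pt [542.6  74.6  61.5] plane [542.7  74.7  61. ]
[339.  225.8] [336 223   7   7  39] depth pt [543.8  77.4  59.4] plane [543.5  79.5  61. ]
tri [543.6  74.9  57.6] 1.2265304385717841
whitetap
[248.1 222.4] [244 219   9   8  55] depth pt [563.2 204.2  62.3] plane [563.4 204.4  61. ]
[322.2 252.4] [318 249   9   8  57] depth pt [565.2 205.5  59.6] plane [564.9 207.1  61. ]
tri [564.5 204.8  59. ] 1.7594124588811269
```

View pics/c2.png

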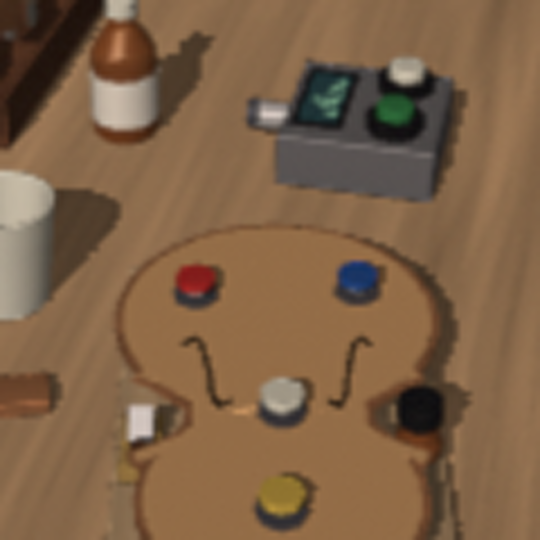

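Both views agree: green is at about (555,-132) with its top near z 62-66, 59-60 mm from the white button as specified. Red is at (644,104.5) with z 61. I'll close the fingers and move over green.

```bash
python3 - <<'E'
from plant import *
import numpy as np
np.set_printoptions(precision=2,suppress=True)
Q=[0,1,0,0]
grip(0,10)
def P(tag=''): o=get_obs();print(tag,round(o['time'],2),o['position'],o['force'],round(o['opening'],1));return o
P('closed')
move_pose([554.8,-132,180],Q);P('above')
move_straight([554.8,-132,95]);hold(.3);P('low')
E
```

```text
closed 1.62 [163.53 603.21 241.26] [ 0.37 -0.23  1.02] 0.5
above 4.56 [ 554.94 -131.22  180.05] [ 0.12 -0.34  0.21] 0.6
low 5.58 [ 555.26 -132.18   95.87] [0.37 0.25 0.09] 0.8
```

```bash
cat > press.py <<'E'
from plant import *
import numpy as np
np.set_printoptions(precision=2,suppress=True)
def fz(n=5):
    f,z=[],[]
    for _ in range(n):
        hold(.02); o=get_obs(); f.append(o['force'][2]); z.append(o['position'][2])
    return np.mean(f),np.mean(z),o['time']
def press(x,y,z0,zmin,stop,step=1.):
    b=fz(10)[0]; z=z0; log=[]; 
    while z>zmin:
        z-=step; move_straight([x,y,z],rate=20); f,zm,t=fz(); log.append((z,round(zm,2),round(f-b,2),round(t,2)))
        if f-b>stop: break
    return log
E
python3 - <<'E'
from press import *
import cv2
move_straight([554.8,-132,88],rate=60)
L=press(554.8,-132,88,69,9)
print(*L,sep='\n')
s=snapshot('side')['frame'][100:240,270:430,::-1];cv2.imwrite('pics/g.png',cv2.resize(s,None,fx=4,fy=4,interpolation=cv2.INTER_CUBIC))
E
```

```text
(87.0, np.float64(86.98), np.float64(0.43), 6.34)
(86.0, np.float64(86.17), np.float64(1.74), 6.67)
(85.0, np.float64(85.11), np.float64(1.93), 7.01)
(84.0, np.float64(84.09), np.float64(2.52), 7.34)
(83.0, np.float64(83.08), np.float64(3.18), 7.67)
(82.0, np.float64(82.08), np.float64(3.74), 8.01)
(81.0, np.float64(81.08), np.float64(4.22), 8.34)
(80.0, np.float64(80.14), np.float64(5.19), 8.68)
(79.0, np.float64(80.01), np.float64(11.03), 9.01)
```

View pics/g.png

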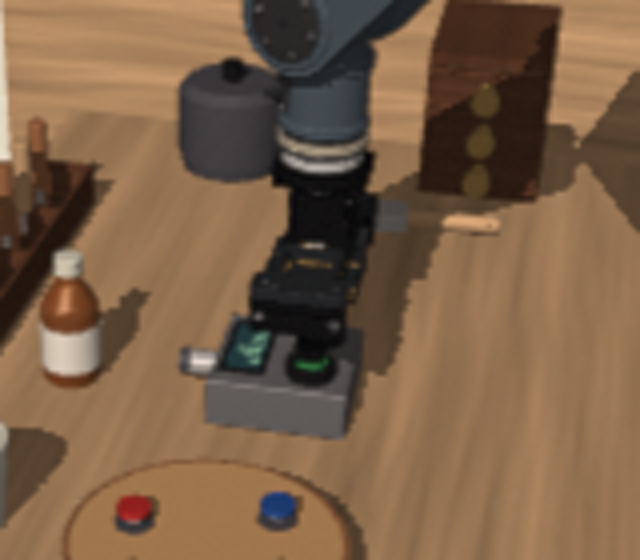

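The picture shows the fingertips centred on the green button at about (312,360), pressed into its housing, with white untouched. The force rose over 6 mm of travel to 5 N and then hit the stop at 11 N, so the button went fully down. Next I release and tap red.

```bash
python3 - <<'E'
from press import *
import cv2,pickle
move_straight([554.8,-132,95],rate=60)
move_straight([554.8,-132,170],rate=150)
Q=[0,1,0,0]
move_pose([644.2,104.5,170],Q)
move_straight([644.2,104.5,90]);hold(.3);print(get_obs()['position'],get_obs()['force'])
move_straight([644.2,104.5,83],rate=40)
L=press(644.2,104.5,83,75.6,3.4,.75)
print(*L,sep='\n')
hold(.2);s=snapshot('side')['frame'][140:280,230:390,::-1]
move_straight([644.2,104.5,90],rate=40)
move_straight([644.2,104.5,260])
hold(.3);o=get_obs();print(o['time'],o['position'],o['force'])
t=snapshot('side')['frame'][140:280,230:390,::-1]
cv2.imwrite('pics/r.png',cv2.resize(np.hstack([s,t]),None,fx=2.5,fy=2.5,interpolation=cv2.INTER_CUBIC))
E
```

```text
[644.75 104.57  91.02] [ 0.25 -0.56  0.14]
(82.25, np.float64(82.26), np.float64(-0.28), 12.93)
(81.5, np.float64(81.46), np.float64(-0.19), 13.26)
(80.75, np.float64(80.71), np.float64(0.21), 13.59)
(80.0, np.float64(80.18), np.float64(1.2), 13.93)
(79.25, np.float64(79.38), np.float64(1.96), 14.26)
(78.5, np.float64(78.6), np.float64(2.05), 14.59)
(77.75, np.float64(77.84), np.float64(2.85), 14.93)
(77.0, np.float64(77.09), np.float64(3.03), 15.26)
(76.25, np.float64(76.34), np.float64(3.7), 15.59)
17.9167 [644.   104.47 259.36] [-0.24  0.15  0.05]
```

View pics/r.png

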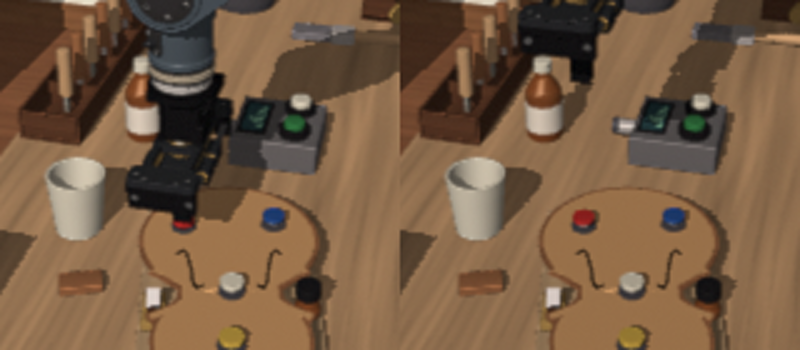

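The left half shows the fingertips on the red cap at about (184,222), dipped 4 mm. The right half shows the red cap (585,217) and green button (694,125) back up, the hand withdrawn and everything else in place.

```bash
python3 -c "
from plant import *
print(sign_off())"
```

```text
the job is handed in; nothing more can be done
None
```

The job is handed in at about 18 s: green went fully down (6 mm) and came back up, red dipped about 4 mm at 3.7 N without reaching its stop, and the hand is about 18 cm above the red point with nothing else seen to have moved.

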